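# Close up the cash box at the office counter

## Robot

A 6-joint arm with a two-finger parallel gripper is mounted at the origin on the work surface. World frame = base frame: x ahead of the robot, y to its left, z up, the work surface at z = 0. Lengths are in m, angles in rad, forces in N, time in s.
With the tool pointing down it reaches from about 0.35 to 0.975 m from the base axis. Payload 17.4 kg.
Tool frame: the origin (TCP) lies on the mounting face of the last link; the fingertips stand 173 mm ahead of it and the grasp point (between the pads) lies 155 mm ahead of it (env.nose_length is the z of the fingertips in the tool frame, in m); z points along the fingers, x is the direction in which the jaws open and shut, and the axes are right-handed (so a half turn about z gives the same grasp; the last joint's range is limited). The gripper opens to 85 mm and grips with 20 to 120 N. Pads are 22 mm wide; open, the fingers measure 114 mm over their backs; the gripper's body (76 mm by 85 mm) begins 54 mm behind the grasp point. The pads swing forward as they close: fully open they stand 13 mm farther back than shut.
Start: joints at [1.188, 0.116, 1.442, -0, 1.584, -0.038], TCP at [0.228, 0.635, 0.405] pointing down, gripper open.
Joint ranges: [-2.83, 2.83], [-0.83, 2.19], [0.07, 2.5], [-1.14, 4.28], [0.01, 3], [-2.97, 2.97]. Speed limits (rad/s): [1.89, 1.89, 2.22, 3.14, 3.14, 3.14].

## Interface

Orientations are given as a unit quaternion [x, y, z, w].
In Python, from cell import env, cams, order gives the robot as it stands.
- The arm moves only by the shell command python3 -m crank 'ROWS' [FORCE]. ROWS is a JSON object of lists of equal length, an entry for each row: "grip": the opening, from 0 (shut) to 1 (fully open); "offset": the shift along the tool's x, y, z each as a share of 20 cm, from -1 to 1, a list of three; "turn": the turn about the tool's z as a share of 120 degrees, from -1 to 1. In form: {"grip": [grip, ...], "offset": [[x, y, z], ...], "turn": [turn, ...]}. A call has 1 to 12 rows; each row is the pose to reach, as a shift and turn from the pose commanded when the call began, along the tool's axes at that moment; what a row does not reach only later rows make up. A row lasts 1/12 s, in which the tool goes at most 41.7 mm and 7.16 degrees, less where a joint would pass 70% of its speed; a pose out of reach is approached as far as the arm can. A call with a number of a shift or a turn outside -1 to 1 is refused whole. A call with a gripper value outside its range is refused whole. The fingers move at their own pace and stop on an object; FORCE is the grip in N (left out, the last holds). Time passes only in rows, so rows that repeat a pose let the fingers close. It gives the time, the measured TCP pose, the force and the opening at its end, in the units of the state.
- env.read_state(): the state, without advancing time (a new reading comes with each control period).
- cams.snapshot(name): name is "scene" or "top" or "wrist"; returns a dict with "image" (400x640x3 uint8, red, green, blue), "fovy" (degrees; the focal length in pixels is half the picture's height over the tangent of half this angle, whatever the lens; pixels are square), "cx", "cy" (the principal point, pixels), "R" (3x3) and "t" (3): a world point X has camera coordinates R X + t; the wrist camera has in their place "hand_eye" (4x4, takes a point from camera to tool coordinates, whose origin is the TCP and whose axes are the tool frame's). Camera axes: x right, y down, z forward; pixel columns grow to the right and rows downward; lengths in m; the calibration is good to about 2 mm. The wrist camera is an equidistant fisheye: a pixel r from the principal point sees the ray r / f radians off the axis. A picture is of the moment at which its call begins: read the wrist's pose just before it. There is no depth.
- order.finish_job(): hands the job in, once; it reports no verdict.
The state is a dict: "time": time; "joint_pos": joint angles; "joint_velocities": joint speeds; "joint_torque": joint torques, N m; "tool_pos": TCP position; "ee_rot": TCP orientation; "force": force on the tool from outside, world axes, zero at the start; "moment": the same for the moment, N m; "finger_gap": opening from 0.0 (shut) to 1.0 (fully open).
Only numpy, scipy, OpenCV 4.12 (cv2) and the standard library are available. Lean on these libraries where they do the work, as an engineer would, in place of code of your own. Each camera call takes 0.05 s, during which the arm holds its last target. There are 200 camera calls.

## Task

The cash box on the office counter stands open. With the fingertips, first fold its upright inner flap down flat over the coin tray, then push the lid over and press it fully shut without slamming it. Nothing needs gripping: do not lift or shove the box, leave its contents and everything else on the counter where they are, and finish with the hand clear.

Things in the scene. Friction and masses are not known exactly. Their poses are not given: they have to be found in the camera images.
- cashbox: Grey steel cash box, open on top: 220 (its x) x 166 (its y) x 75 mm high with 3 mm walls, 2.2 kg without flap and lid, standing loose on the counter (friction about 1 with it). Origin at the centre of its underside; z up; -x is its near end (coin tray, flap hinge), +y its lid-hinge side, -y its lock side. A 50 mm high divider at x = +20 mm parts the coin tray (near, with fixed coin stacks under 40 mm high) from the far compartment with loose things.
- flap (a joint): Coin-tray flap angle, rad: 0 = folded flat inside the box, about 1.57 = upright, 1.9 = stop. It turns about a level axis along the box's y at the tray's near end; its free edge swings away from the near end (towards the box's +x) and down as it folds. Stiff hinge: it stays where it is left; about 1 to 2 N at its free edge moves it.
- flap_hinge (a point): Middle of the flap's hinge line, at (-101, 0, 56) mm in the box's frame, i.e. 19 mm below the rim. The flap is a flat bare-aluminium plate, 110 mm long from hinge to free edge, 142 mm wide, 3 mm thick, centred on the hinge line.
- flap_edge (a point): Middle of the flap's free edge, 110 mm from the hinge line.
- lid (a joint): Lid angle, rad: 0 = fully shut, 1.57 = upright, 2.0 = stop (leaning outwards). It turns about a level axis along the box's x on top of the +y wall; closing swings its free edge from above the +y wall over to the -y wall. Stiff hinge: it stays where it is left and does not fall shut; about 3 to 6 N near its free edge moves it.
- lid_hinge (a point): Middle of the lid's hinge line, at (0, 83, 75) mm in the box's frame. The lid is a flat grey steel plate 224 mm along the hinge, 166 mm from hinge to free edge; its inner face passes through the hinge line and its flat outer face (top when shut) is 4 mm from that; a thin 10 mm rim hangs from its inner edges.
- lid_edge (a point): Middle of the lid's free edge, 166 mm from the hinge line, on the inner face.
- stamp: Small rubber stamp with a wooden block grip, 22 x 45 x 38 mm, loose in the far compartment of the box. Origin at the centre of its underside.
- coinroll: Paper roll of coins, 60 mm long, 25 mm thick, lying loose in the far compartment. Origin at the centre of its underside.
- pencup: Dark round pen cup with pens, 72 mm wide, 95 mm high, pens up to 160 mm; stands on the lock side of the box. Origin under its centre.
- gluestick: White glue stick standing upright, 27 mm wide, 90 mm high, on the lock side of the box. Origin under its centre.
- stapler: Black stapler, 135 x 34 x 60 mm. Origin under its centre.
- taperoll: Roll of clear tape lying flat, 90 mm wide, 24 mm high. Origin under its centre.
- sanitizer: Clear hand-gel bottle, 56 mm wide, 150 mm high. Origin under its centre.
- calculator: White desk calculator, 200 x 150 x 45 mm. Origin under its centre.

How it is judged:
By the outcome, as a careful person would: the job done as asked, in the order asked, and still so for the second after the job is handed in, with the robot touching nothing.
It also fails if it takes over 51 s, if anything falls off the work surface, if the arm or the gripper's body presses on something with over 40 N, if the wrist force passes 120 N, or if a joint passes its speed limit or range.

## Working session

There is one attempt and no reset: what is moved stays moved. The work goes in short steps, Python scripts to look and compute and a shell command to move; the robot and the scene stay as the last step left them, time stands still between calls to the robot, and variables do not carry over. Pictures are saved under pics/ and viewed, about 8 in all and at most 12, crops included, and the job is handed in when it is done.

```bash
mkdir -p pics; ls; python3 - <<'E'
from cell import env,cams,order
import cv2
s=env.read_state()
for k,v in s.items(): print(k,v)
print(env.nose_length)
for n in("scene","top"):
    d=cams.snapshot(n); cv2.imwrite(f"pics/{n}1.png",d["image"][:,:,::-1])
    print(n,d["fovy"],d["cx"],d["cy"],d["R"],d["t"])
E
```

```text
pics
time 0.0
joint_pos [ 1.18820571e+00  1.16497886e-01  1.44229080e+00 -2.04989100e-05
  1.58400888e+00 -3.77885491e-02]
joint_velocities [ 0.00058134 -0.00043185  0.00106293  0.00106358 -0.00087518  0.0005394 ]
joint_torque [-5.95768041e-03 -7.31986070e+01 -6.32485127e+01 -3.14859071e-04
  6.19113343e-03 -5.84807850e-06]
tool_pos [0.22816313 0.63527668 0.40393817]
ee_rot [ 8.17927308e-01  5.75321263e-01 -4.99932525e-04  3.36341264e-04]
force [-0.32812924  0.34604123  0.1482221 ]
moment [-0.03119004  0.01654654  0.05760731]
finger_gap 0.9980959819861627
0.1734
scene 49.45069077838407 325.4468385924151 187.71377277045198 [[-6.87216455e-01  7.26452672e-01  2.44754847e-04]
 [ 3.87694624e-01  3.67039851e-01 -8.45561722e-01]
 [-6.14350407e-01 -5.80989039e-01 -5.33877620e-01]] [ 0.44048003 -0.15288709  1.91183631]
top 44.37715553890325 321.6839647257045 199.50358622971638 [[ 0.00854391 -0.99994213 -0.00653773]
 [-0.98930579 -0.00750066 -0.14566331]
 [ 0.14560585  0.00771235 -0.98931262]] [-0.01595922  0.5917687   1.49633694]
```

View pics/scene1.png

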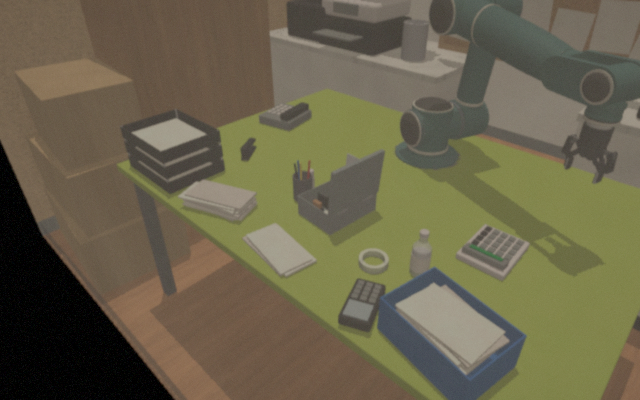

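View pics/top1.png

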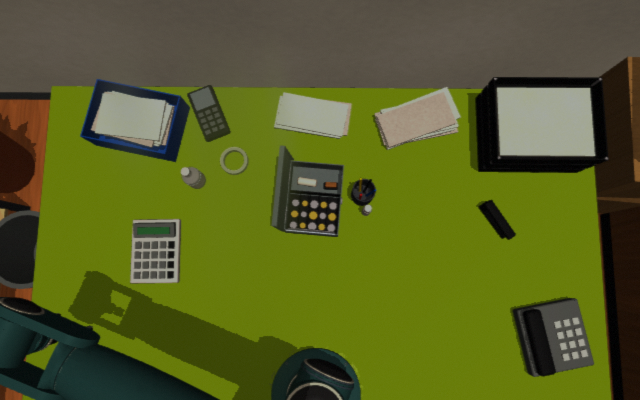

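The scene view shows the box at about (340,200) with its lid up. In the top view the box is at (310,200), with the lid on its left (+y), and the pen cup (362,190) and glue stick (367,210) on its lock side. I'll zoom in on it.

```bash
python3 - <<'E'
import cv2,numpy as np
a=cv2.imread("pics/top1.png")[135:255,255:395]; a=cv2.resize(a,None,fx=5,fy=5,interpolation=cv2.INTER_CUBIC)
cv2.imwrite("pics/crop1.png",cv2.convertScaleAbs(a,alpha=1.6))
E
```

```text
(no output)
```

View pics/crop1.png

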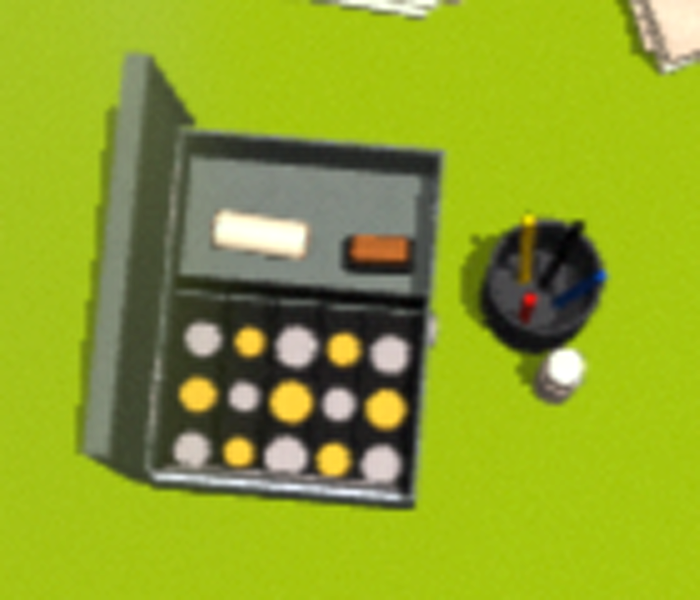

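The crop shows the rim corners at (443,152), (413,507), (180,128) and (152,482), the lid's free-edge outer corners at (125,55) and (82,452), and the flap edge-on at the near end. Next I'll fit the poses.

```bash
cat > h.py <<'E'
import numpy as np
from cell import env,cams,order
from scipy.optimize import least_squares
from scipy.spatial.transform import Rotation as Ro
def proj(d,X):
    f=200/np.tan(np.radians(d["fovy"])/2); c=np.asarray(X)@np.array(d["R"]).T+d["t"]
    return f*c[...,:2]/c[...,2:]+[d["cx"],d["cy"]]
def ray_z(d,px,z):
    f=200/np.tan(np.radians(d["fovy"])/2); R=np.array(d["R"]);C=-R.T@d["t"]
    v=R.T@np.array([(px[0]-d["cx"])/f,(px[1]-d["cy"])/f,1]); return C+v*(z-C[2])/v[2]
def box2w(p,X):
    c,s=np.cos(p[2]),np.sin(p[2]); X=np.asarray(X,float)
    return X@np.array([[c,s,0],[-s,c,0],[0,0,1]])+[p[0],p[1],0]
def lidpt(x,r,n,a): # r from hinge, n outward from inner face
    return [x,.083-r*np.cos(a)+n*np.sin(a),.075+r*np.sin(a)+n*np.cos(a)]
E
python3 - <<'E'
from h import *
d=cams.snapshot("top")
cr=lambda *p:np.array(p)/5+np.array([255,135])-.4
obs=[cr(443,152),cr(413,507),cr(180,128),cr(152,482)]
mod=[[.11,-.083,.075],[-.11,-.083,.075],[.11,.083,.075],[-.11,.083,.075]]
lo=[cr(125,55),cr(82,452),cr(148,55),cr(105,456)]
def res(p):
    L=[lidpt(.112,.166,.004,p[3]),lidpt(-.112,.166,.004,p[3]),lidpt(.112,.166,-.010,p[3]),lidpt(-.112,.166,-.010,p[3])]
    return (proj(d,box2w(p,mod+L))-np.array(obs+lo)).ravel()
r=least_squares(res,[.5,0,0,1.6],loss='soft_l1');p=r.x
print("box",p,"res\n",r.fun.reshape(-1,2).round(1)); 
print("hinge/lid pts",box2w(p,[[-.101,0,.056],[0,.083,.075],lidpt(0,.166,0,p[3])]).round(3))
for a in (1.3,1.4,1.5,1.57,1.65): # flap top corners, predicted crop px
    F=[[-.101+.11*np.cos(a),y,.056+.11*np.sin(a)] for y in(.071,-.071)]
    print(a,((proj(d,box2w(p,F))-[255,135])*5).round(0).tolist())
for n,q,z in(("cup",cr(543,285),.095),("glue",cr(566,366),.09)): print(n,ray_z(d,q,z))
R=np.array(d["R"]);print("cam",-R.T@d["t"])
E
```

```text
box [ 0.59349786  0.01269627 -0.08359816  1.66877191] res
 [[ 0.6 -0. ]
 [ 0.4 -0.5]
 [ 0.   0. ]
 [-1.7 -0.5]
 [-0.2 -0. ]
 [-0.2  0.5]
 [ 0.1  0.3]
 [ 0.2  0.1]]
hinge/lid pts [[0.493 0.021 0.056]
 [0.6   0.095 0.075]
 [0.602 0.112 0.24 ]]
1.3 [[157.0, 401.0], [402.0, 423.0]]
1.4 [[154.0, 419.0], [400.0, 441.0]]
1.5 [[152.0, 437.0], [399.0, 460.0]]
1.57 [[151.0, 451.0], [398.0, 473.0]]
1.65 [[149.0, 466.0], [396.0, 488.0]]
cup [ 0.60949646 -0.13753279  0.095     ]
glue [ 0.56062091 -0.15168188  0.09      ]
cam [ 0.36770114 -0.02305992  1.56643967]
```

```bash
R='[-0.85,0.61,0]'; python3 -m crank '{"grip":[0,0,0,0,0,0],"offset":[[-0.2,0.14,0],[-0.4,0.29,0],[-0.6,0.43,0],[-0.85,0.61,0],[-0.85,0.61,0],[-0.85,0.61,0]],"turn":[0,0,0,0,0,0]}' 30
python3 -m crank '{"grip":[0,0,0,0,0,0],"offset":[[-0.2,0.14,0],[-0.4,0.29,0],[-0.6,0.43,0],[-0.85,0.61,0],[-0.85,0.61,0],[-0.85,0.61,0]],"turn":[0,0,0,0,0,0]}'
python3 -m crank '{"grip":[0,0,0,0,0,0,0],"offset":[[-0.2,0.14,0],[-0.4,0.29,0],[-0.6,0.43,0],[-0.85,0.61,0],[-0.85,0.61,0],[-0.85,0.61,0],[-0.85,0.61,0]],"turn":[-0.04,-0.08,-0.125,-0.125,-0.125,-0.125,-0.125]}'
```

```text
time: 0.65
tool_pos: [0.2865, 0.4295, 0.4052]
ee_rot: [0.819, 0.574, 0.0, 0.001]
force: [-0.3, 0.0, -0.1]
finger_gap: 0.141
time: 1.15
tool_pos: [0.344, 0.2279, 0.405]
ee_rot: [0.819, 0.573, 0.0, 0.001]
force: [-0.7, 0.9, 0.7]
finger_gap: -0.0
time: 1.73
tool_pos: [0.4006, 0.0295, 0.4045]
ee_rot: [0.737, 0.675, -0.0, -0.0]
force: [0.8, 0.6, -0.4]
finger_gap: 0.004
```

```bash
cat >> h.py <<'E'
P=[.5935,.0127,-.0836]
def tip():
    s=env.read_state(); w=np.array(s["tool_pos"])+Ro.from_quat(s["ee_rot"]).apply([0,0,env.nose_length])
    c,q=np.cos(P[2]),np.sin(P[2]); v=w-[P[0],P[1],0]
    return np.array([c*v[0]+q*v[1],-q*v[0]+c*v[1],v[2]]),s
def wproj(d,s,X):
    H=np.array(d["hand_eye"]); T=Ro.from_quat(s["ee_rot"]).as_matrix()
    t=(np.asarray(X)-s["tool_pos"])@T; c=(t-H[:3,3])@H[:3,:3]
    f=200/np.tan(np.radians(d["fovy"])/2); rho=np.hypot(c[...,0],c[...,1]); th=np.arctan2(rho,c[...,2])
    return c[...,:2]/rho[...,None]*(f*th)[...,None]+[d["cx"],d["cy"]]
def flappt(y,r,n,a): return [-.101+r*np.cos(a)-n*np.sin(a),y,.056+r*np.sin(a)+n*np.cos(a)]
E
python3 - <<'E'
from h import *
import cv2
b,s=tip();print(b.round(4))
d=cams.snapshot("wrist");im=d["image"][:,:,::-1].copy();cv2.imwrite("pics/w1.png",cv2.convertScaleAbs(im,alpha=1.6))
for z in(.06,.166): print('rim/box',wproj(d,s,box2w(P,[[-.11,.083,.075],[-.11,-.083,.075],[.11,-.083,.075],[.11,.083,.075]])).round().tolist());break
for a in(1.5,1.6,1.7,1.8): print(a,wproj(d,s,box2w(P,[flappt(y,.11,0,a) for y in(.071,-.071)])).round().tolist())
E
```

```text
[-0.1937  0.0005  0.2311]
rim/box [[394.0, 253.0], [244.0, 253.0], [264.0, 380.0], [375.0, 380.0]]
1.5 [[400.0, 317.0], [238.0, 318.0]]
1.6 [[402.0, 308.0], [237.0, 308.0]]
1.7 [[403.0, 297.0], [235.0, 297.0]]
1.8 [[404.0, 285.0], [234.0, 286.0]]
```

View pics/w1.png

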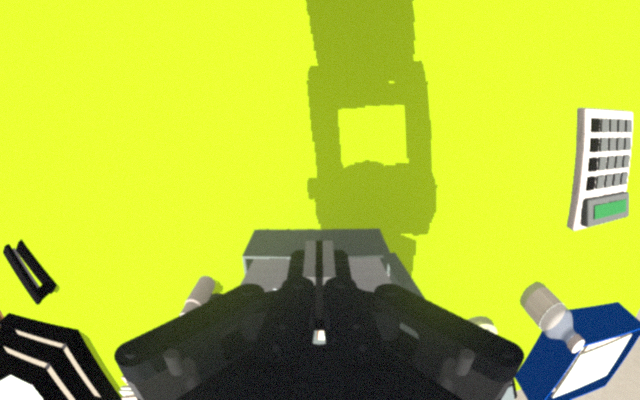

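```bash
python3 -m crank '{"grip":[0,0,0,0,0],"offset":[[0,0.04,0.14],[0,0.1,0.3],[0,0.14,0.43],[0,0.14,0.43],[0,0.14,0.43]],"turn":[0,0,0,0,0]}'
python3 -m crank '{"grip":[0,0,0,0,0,0],"offset":[[0,0.08,0],[0,0.16,0],[0,0.22,0],[0,0.28,0],[0,0.34,0],[0,0.34,0]],"turn":[0,0,0,0,0,0]}'
python3 -c "
from h import *
b,s=tip();print(b.round(4),s['force'])"
```

```text
time: 2.2
tool_pos: [0.4279, 0.0305, 0.3183]
ee_rot: [0.735, 0.678, -0.001, -0.001]
force: [-1.1, 0.1, 0.7]
finger_gap: -0.002
time: 2.7
tool_pos: [0.497, 0.0244, 0.3211]
ee_rot: [0.736, 0.677, 0.001, 0.001]
force: [0.5, 0.8, 1.0]
finger_gap: 0.001
[-0.0967  0.0036  0.1477] [0.52211219 0.78959663 0.9605318 ]
```

```bash
python3 -m crank '{"grip":[0,0,0,0,0,0,0,0,0,0],"offset":[[0,0.06,0.02],[0,0.12,0.05],[0,0.18,0.09],[0,0.23,0.13],[0,0.28,0.18],[0,0.315,0.235],[0,0.34,0.29],[0,0.36,0.34],[0,0.37,0.40],[0,0.37,0.40]],"turn":[0,0,0,0,0,0,0,0,0,0]}'
python3 -c "
from h import *
import cv2
b,s=tip();print(b.round(4),s['force'])
d=cams.snapshot('scene');o=d['image'][120:260,260:440,::-1];cv2.imwrite('pics/s2.png',cv2.convertScaleAbs(cv2.resize(o,None,fx=4,fy=4,interpolation=2),alpha=1.6))"
```

```text
time: 3.53
tool_pos: [0.5692, 0.0176, 0.2361]
ee_rot: [0.736, 0.677, -0.001, -0.001]
force: [-1.2, 0.1, -1.4]
finger_gap: -0.0
[-0.0252  0.0028  0.0627] [-1.20420287  0.14242661 -1.35312199]
```

View pics/s2.png

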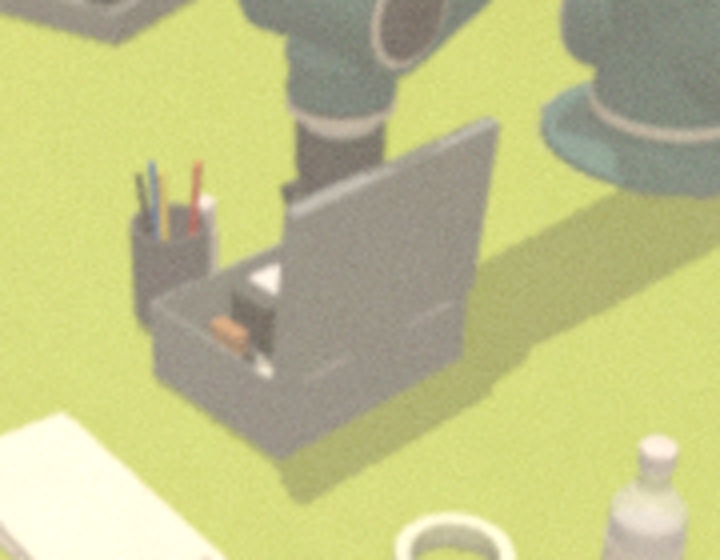

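The flap shows bright and nearly flat at (270,278), and the box, lid and contents look undisturbed. Next I'll press down gently until it bottoms out.

```bash
python3 -m crank '{"grip":[0,0,0],"offset":[[0,0,0.015],[0,0,0.03],[0,0,0.03]],"turn":[0,0,0]}'
python3 -c "
from h import *
b,s=tip();print(b.round(4),s['force'])"
python3 -m crank '{"grip":[0,0,0],"offset":[[0,0,0.01],[0,0,0.02],[0,0,0.02]],"turn":[0,0,0]}'
python3 -c "
from h import *
b,s=tip();print(b.round(4),s['force'])"
```

```text
time: 3.83
tool_pos: [0.5695, 0.0175, 0.2326]
ee_rot: [0.736, 0.677, 0.0, 0.0]
force: [-0.1, -0.4, -0.5]
finger_gap: 0.003
[-0.0243  0.0028  0.0592] [-0.1396169  -0.38278045 -0.54853075]
time: 4.08
tool_pos: [0.5698, 0.0175, 0.2307]
ee_rot: [0.736, 0.677, 0.0, 0.0]
force: [-9.1, -0.2, 17.2]
finger_gap: -0.003
[-0.0239  0.0028  0.0573] [-9.09414208 -0.21701072 17.17287472]
```

Force shows firm contact (17 N) at tip z = 57.3 mm, which is the flat flap's top. I'll withdraw upward and check the flap from above.

```bash
python3 -m crank '{"grip":[0,0,0,0,0,0,0,0,0],"offset":[[0,0,-0.03],[0,0,-0.1],[0,0,-0.25],[0,0,-0.4],[0,0,-0.6],[0,0,-0.8],[0,0,-1],[0,0,-1],[0,0,-1]],"turn":[0,0,0,0,0,0,0,0,0]}'
python3 -m crank '{"grip":[0,0,0,0,0,0,0,0,0],"offset":[[0,0,-0.12],[0,0,-0.22],[0.15,0.03,-0.22],[0.3,0.06,-0.22],[0.5,0.09,-0.22],[0.7,0.12,-0.22],[0.85,0.12,-0.22],[0.85,0.12,-0.22],[0.85,0.12,-0.22]],"turn":[0,0,0,0,0,0,0,0,0]}'
python3 - <<'E'
from h import *
import cv2
b,s=tip();print(b.round(4),s['force'])
d=cams.snapshot('top');o=d['image'][125:265,235:415,::-1];cv2.imwrite('pics/t2.png',cv2.convertScaleAbs(cv2.resize(o,None,fx=4,fy=4,interpolation=2),alpha=1.6))
E
```

```text
time: 4.83
tool_pos: [0.5694, 0.0175, 0.4325]
ee_rot: [0.736, 0.677, 0.002, 0.002]
force: [0.8, 0.2, -0.6]
finger_gap: -0.001
time: 5.58
tool_pos: [0.6077, 0.1863, 0.4715]
ee_rot: [0.735, 0.678, -0.001, -0.0]
force: [0.6, -0.1, 0.1]
finger_gap: 0.003
[-0.0007  0.1741  0.2981] [ 0.5526216  -0.07994537  0.08047504]
```

View pics/t2.png

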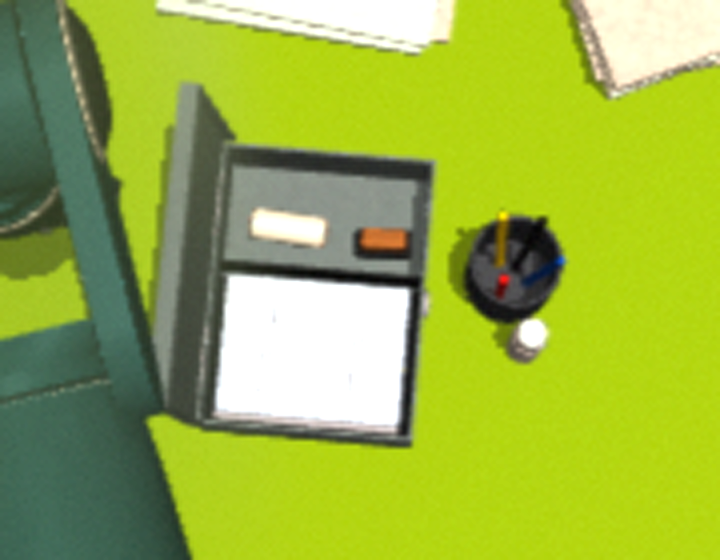

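The flap now lies flat over the tray, the white area at about (315,350). Stamp, coin roll, box, cup and glue stick are unmoved. I'll go down behind the lid next.

```bash
python3 -m crank '{"grip":[0,0,0,0,0,0,0,0,0],"offset":[[0,0,0.15],[0,0,0.3],[0,0,0.42],[0,0,0.42],[-0.06,0,0.42],[-0.13,0,0.42],[-0.2,0,0.42],[-0.25,0,0.42],[-0.25,0,0.42]],"turn":[0,0,0,0,0,0,0,0,0]}'
python3 -c "
from h import *
b,s=tip();print(b.round(4),s['force'])"
```

```text
time: 6.38
tool_pos: [0.6034, 0.1326, 0.3901]
ee_rot: [0.737, 0.676, 0.001, 0.001]
force: [-0.3, 0.7, 0.1]
finger_gap: -0.0
[2.000e-04 1.204e-01 2.167e-01] [-0.29195878  0.73537007  0.09672613]
```

```bash
python3 -m crank '{"grip":[0,0,0,0,0,0,0,0,0,0,0,0],"offset":[[-0.03,0,0],[-0.07,0,0],[-0.11,0,0],[-0.14,0,0],[-0.18,0,0.01],[-0.215,0,0.015],[-0.25,0,0.025],[-0.29,0,0.035],[-0.33,0,0.045],[-0.37,0,0.06],[-0.415,0,0.075],[-0.415,0,0.075]],"turn":[0,0,0,0,0,0,0,0,0,0,0,0]}'
python3 - <<'E'
from h import *
import cv2
b,s=tip();print(b.round(4),s['force'])
d=cams.snapshot('scene');o=d['image'][120:260,260:440,::-1];cv2.imwrite('pics/s3.png',cv2.convertScaleAbs(cv2.resize(o,None,fx=4,fy=4,interpolation=2),alpha=1.6))
for a in(1.0,1.1,1.2,1.3,1.4): print(a,((proj(d,box2w(P,[lidpt(x,.166,.004,a) for x in(.112,-.112)]))-[260,120])*4).round().tolist())
E
```

```text
time: 7.38
tool_pos: [0.5965, 0.0508, 0.3727]
ee_rot: [0.736, 0.677, -0.001, -0.0]
force: [-0.3, -0.1, -0.3]
finger_gap: 0.002
[-0.0004  0.0381  0.1993] [-0.33087819 -0.08438079 -0.33673866]
1.0 [[206.0, 191.0], [405.0, 104.0]]
1.1 [[218.0, 189.0], [418.0, 102.0]]
1.2 [[231.0, 189.0], [432.0, 101.0]]
1.3 [[244.0, 191.0], [446.0, 102.0]]
1.4 [[259.0, 195.0], [461.0, 105.0]]
```

View pics/s3.png

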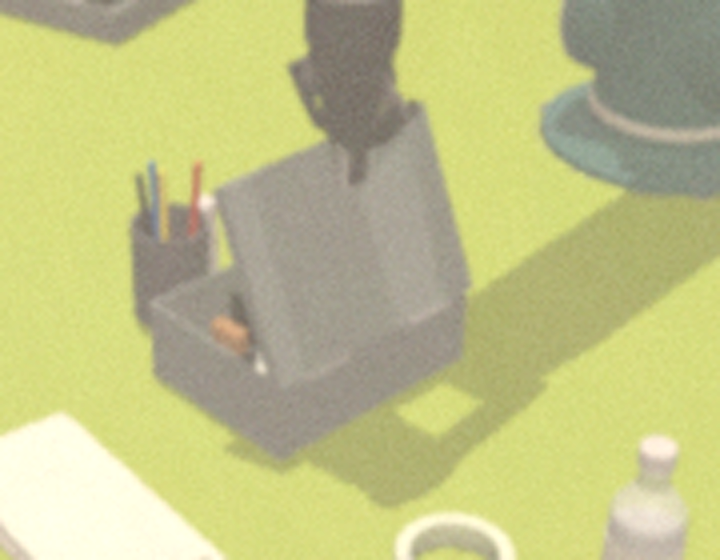

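The lid's free-edge corners at (218,189) and (418,102) match a lid angle of 1.1 exactly, so it is tracking. I'll continue the arc, slowing towards the end.

```bash
python3 -m crank '{"grip":[0,0,0,0,0,0,0,0,0,0,0,0],"offset":[[-0.03,0,0.01],[-0.06,0,0.025],[-0.094,0,0.04],[-0.135,0,0.072],[-0.175,0,0.105],[-0.212,0,0.143],[-0.248,0,0.182],[-0.28,0,0.226],[-0.31,0,0.27],[-0.326,0,0.3],[-0.34,0,0.33],[-0.34,0,0.33]],"turn":[0,0,0,0,0,0,0,0,0,0,0,0]}'
python3 -c "
from h import *
b,s=tip();print(b.round(4),s['force'])"
python3 -m crank '{"grip":[0,0,0,0,0,0,0,0,0,0,0,0],"offset":[[-0.007,0,0.015],[-0.013,0,0.03],[-0.02,0,0.048],[-0.026,0,0.066],[-0.03,0,0.08],[-0.034,0,0.095],[-0.039,0,0.11],[-0.043,0,0.125],[-0.047,0,0.14],[-0.05,0,0.155],[-0.053,0,0.17],[-0.053,0,0.17]],"turn":[0,0,0,0,0,0,0,0,0,0,0,0]}'
python3 -c "
from h import *
b,s=tip();print(b.round(4),s['force'])"
```

```text
time: 8.43
tool_pos: [0.5908, -0.0158, 0.306]
ee_rot: [0.736, 0.677, -0.001, -0.001]
force: [-0.1, -0.3, -0.7]
finger_gap: 0.0
[-0.0007 -0.0286  0.1326] [-0.07240213 -0.26354322 -0.71316181]
time: 9.43
tool_pos: [0.59, -0.026, 0.2729]
ee_rot: [0.736, 0.677, -0.0, -0.0]
force: [-0.2, -0.1, -0.7]
finger_gap: -0.003
[-0.0004 -0.0389  0.0995] [-0.18136693 -0.14604664 -0.66461906]
```

```bash
python3 -m crank '{"grip":[0,0,0,0,0,0,0,0,0,0,0,0],"offset":[[0,0,0.007],[0,0,0.014],[0,0,0.021],[0,0,0.028],[-0.004,0,0.035],[-0.004,0,0.042],[-0.004,0,0.049],[-0.008,0,0.056],[-0.008,0,0.063],[-0.008,0,0.07],[-0.01,0,0.077],[-0.01,0,0.084]],"turn":[0,0,0,0,0,0,0,0,0,0,0,0]}'
python3 -m crank '{"grip":[0,0,0,0,0,0],"offset":[[0,0,0.004],[0,0,0.008],[0,0,0.012],[0,0,0.016],[0,0,0.018],[0,0,0.018]],"turn":[0,0,0,0,0,0]}'
python3 - <<'E'
from h import *
b,s=tip();print(b.round(4),s['force'])
E
```

```text
time: 10.43
tool_pos: [0.59, -0.028, 0.2568]
ee_rot: [0.736, 0.677, 0.0, -0.0]
force: [0.2, -0.2, 0.5]
finger_gap: -0.003
time: 10.93
tool_pos: [0.5899, -0.0279, 0.2532]
ee_rot: [0.736, 0.677, -0.0, -0.0]
force: [0.5, 0.3, 0.1]
finger_gap: -0.0
[-0.0002 -0.0408  0.0798] [0.50778586 0.33610986 0.10697399]
```

Next I'll press in small steps until the force builds.

```bash
python3 -m crank '{"grip":[0,0,0,0],"offset":[[0,0,0.004],[0,0,0.008],[0,0,0.01],[0,0,0.01]],"turn":[0,0,0,0]}'
python3 -m crank '{"grip":[0,0,0],"offset":[[0,0,0.004],[0,0,0.006],[0,0,0.006]],"turn":[0,0,0]}'
python3 - <<'E'
from h import *
b,s=tip();print(b.round(4),s['force'])
E
```

```text
time: 11.27
tool_pos: [0.59, -0.0279, 0.2524]
ee_rot: [0.736, 0.677, 0.0, 0.0]
force: [-6.4, -0.1, 11.2]
finger_gap: 0.002
time: 11.52
tool_pos: [0.59, -0.0279, 0.2523]
ee_rot: [0.736, 0.677, 0.0, 0.0]
force: [-12.4, 0.1, 23.2]
finger_gap: -0.003
[ 0.     -0.0408  0.0789] [-12.3662601    0.10574586  23.23017903]
```

Solid stop at z = 78.9 mm, where the shut lid's top should be at 79 mm. I'll retract and check.

```bash
python3 -m crank '{"grip":[0,0,0,0,0,0,0,0,0,0],"offset":[[0,0,-0.008],[0,0,-0.016],[0,0,-0.06],[0,0,-0.15],[0,0,-0.3],[0,0,-0.5],[0,0,-0.7],[0,0,-0.9],[0,0,-0.9],[0,0,-0.9]],"turn":[0,0,0,0,0,0,0,0,0,0]}'
python3 -m crank '{"grip":[0,0,0,0,0,0,0,0],"offset":[[0.15,0,-0.1],[0.3,0,-0.15],[0.5,-0.1,-0.15],[0.7,-0.2,-0.15],[0.9,-0.3,-0.15],[1,-0.3,-0.15],[1,-0.3,-0.15],[1,-0.3,-0.15]],"turn":[0,0,0,0,0,0,0,0]}'
python3 - <<'E'
from h import *
import cv2
b,s=tip();print(b.round(4),s['force'])
ims=[]
for n,(r,c) in {'top':(125,235),'scene':(120,260)}.items():
    d=cams.snapshot(n);o=d['image'][r:r+140,c:c+180,::-1]
    o=cv2.convertScaleAbs(cv2.resize(o,None,fx=4,fy=4,interpolation=2),alpha=1.5)[:,:720]
    for a,col in((0,(0,0,255)),(.06,(255,0,0))):
        q=((proj(d,box2w(P,[lidpt(x,rr,.004,a) for x,rr in((.112,.166),(-.112,.166))]))-[c,r]+.5)*4).astype(int); print(n,a,q.tolist())
        cv2.line(o,tuple(map(int,q[0])),tuple(map(int,q[1])),col,1)
    cv2.imwrite(f'pics/f_{n}.png',o)
    ims.append(cv2.resize(o,(390,303)))
cv2.imwrite('pics/f.png',np.hstack(ims))
E
```

```text
time: 12.35
tool_pos: [0.5898, -0.0279, 0.4334]
ee_rot: [0.736, 0.677, 0.002, 0.002]
force: [0.8, 0.8, -0.3]
finger_gap: -0.001
time: 13.02
tool_pos: [0.5464, 0.1776, 0.459]
ee_rot: [0.735, 0.678, -0.001, -0.0]
force: [0.5, -0.3, 0.2]
finger_gap: -0.001
[-0.0609  0.1603  0.2856] [ 0.49647354 -0.32869528  0.18872068]
top 0 [[437, 158], [412, 446]]
top 0.06 [[437, 155], [411, 445]]
scene 0 [[150, 298], [339, 210]]
scene 0.06 [[150, 288], [339, 201]]
```

View pics/f.png

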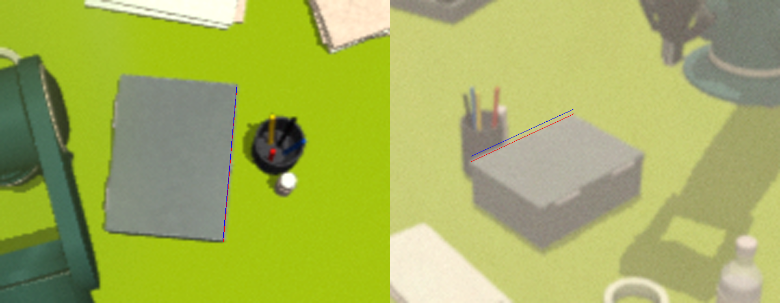

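View pics/f_scene.png

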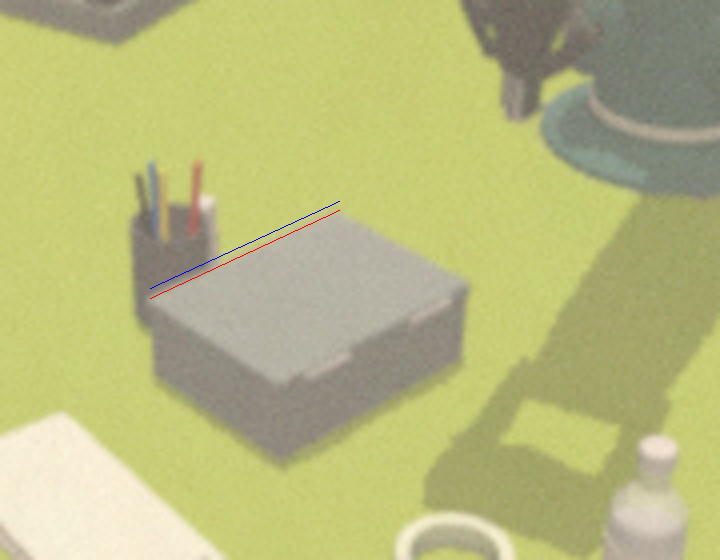

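The lid's free edge lies on the red line for "fully shut", from (150,298) to (339,210), or a hair below it. The box, cup and glue stick are where they were, and the hand is clear and still.

```bash
python3 -c "
from cell import env,order
print(abs(env.read_state()['joint_velocities']).max()); print(order.finish_job())"
```

```text
0.01724673805964605
the job is handed in; nothing more can be done
None
```

I folded the flap flat with the closed fingertips, then pushed the lid over along its arc, slowing it near the end, and pressed it shut. The hand was then lifted clear, and the job was handed in at about 13 s of the 51 s allowed.

- **Flap:** it met a firm stop at 57.3 mm (57.5 mm expected), with about 17 N of press. The top view showed it flat over the tray, with the stamp and coin roll undisturbed.
- **Lid:** it met a firm stop at 78.9 mm (79 mm expected), with about 23 N of press. In the final scene view its free edge lies on the line predicted for fully shut.
- **Surroundings:** the box, pen cup and glue stick are where they were, as far as the final pictures show. I compared these by eye, apart from one box corner I checked by pixel position before closing the lid. The stamp and coin roll were last seen before the lid closed over them.
- **Side force:** while pressing, the wrist also read about 9 N (flap) and 12 N (lid) sideways. No shift of the box was visible.

No check failed or disagreed. The initial fit of the box had one rim corner off by 1.7 pixels, and it caused no trouble.

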